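# Lock the food warmer's lid for transport with its T-key

### The arm

A 6-joint arm with a two-finger parallel gripper is mounted at the origin on the work surface. World frame = base frame: x ahead of the robot, y to its left, z up, the work surface at z = 0. Lengths are in m, angles in rad, forces in N, time in s.
With the tool pointing down it reaches from about 0.375 to 0.9 m from the base axis. Payload 3.1 kg.
Tool frame: the origin (TCP) lies at the very end of the fingers, on their centre line; the grasp point (between the pads) lies 19 mm behind it; z points along the fingers, y is the direction in which the jaws open and shut (so a half turn about z gives the same grasp; the last joint's range is limited). The gripper opens to 87 mm and grips with 3 to 60 N. Pads are 19 mm wide; open, the fingers measure 117 mm over their backs; the gripper's body (75 mm by 190 mm) begins 51 mm behind the grasp point.
Start: joints at [1.026, 0.527, 1.433, -0, 1.181, -0.178], TCP at [0.224, 0.584, 0.223] pointing down, gripper open.
Joint ranges: [-3.08, 3.08], [-0.75, 2.2], [0.22, 2.44], [-1.43, 4.57], [0, 2.65], [-2.85, 2.85]. Speed limits (rad/s): [2.79, 2.79, 3.14, 3.14, 3.14, 3.14].

### API

Orientations are given as a unit quaternion [w, x, y, z].
In Python, from workcell import robot, capture, sign_off, models gives the robot as it stands.
- The arm moves only by the tool jog_arm, never from a script. Its arguments are lists of equal length, an entry for each row: "delta_pos": the shift along the tool's x, y, z in cm, a list of three; "dr": the turn, a rotation vector about the tool's x, y, z in units of 6 degrees (1.0 is 6 degrees), a list of three; "gripper": the gripper's target within -1 to 1 (fully open at 1, half-way at 0, shut at -1). In form: {"delta_pos": [[x, y, z], ...], "dr": [[rx, ry, rz], ...], "gripper": [gripper, ...]}. A call has 1 to 10 rows; each row shifts and turns the commanded pose from where the row before left it, along the tool's axes as they then stand; what a row does not reach is not made up. A row lasts 1/10 s, in which the tool goes at most 50 mm and 8.59 degrees, less where a joint would pass 70% of its speed; a pose out of reach is approached as far as the arm can. A call with a gripper value outside its range is refused whole. The fingers move at their own pace and stop on an object; "newtons" is the grip in N (left out, the last holds). Time passes only in rows, so rows that do not move let the fingers close. It gives the time, the measured TCP pose, the force and the opening at its end, in the units of the state.
- robot.observe(): the state, without advancing time (a new reading comes with each control period).
- capture(name): name is "scene" or "top" or "wrist"; returns a dict with "image" (384x512x3 uint8, blue, green, red), "fx", "fy", "cx", "cy" (pixels), "world_to_cam" (4x4, takes a point from world to camera coordinates). Camera axes: x right, y up, looking along -z (the intrinsics and any distortion apply to the point x, -y, -z); pixel columns grow to the right and rows downward; lengths in m; the calibration is good to about 2 mm. The wrist camera is an equidistant fisheye: a pixel r from the principal point sees the ray r / f radians off the axis. A picture is of the moment at which its call begins. There is no depth.
- sign_off(): hands the job in, once; it reports no verdict.
Trained networks look in a picture, given as the dict that the camera call returned (one of the last four; its "shot" number tells which), for a name from the list of things; names that differ only in an ending like _2 or _b are one class to them, and where a whole thing is asked for, a point or a joint stands for the part that bears it (a point fixed in the world has none). Each returns a list of dicts, best first, with "conf" (0 to 1); they miss things now and then, are a little off and sometimes report something else, mostly with a low value. They report only what shows in the picture. A call takes as long as a camera call. They do not tell look-alikes from the thing itself.
- models.silhouettes(picture, query): "pixels" (384x512 bool, what is visible of it) and "rect" ([centre column, centre row, width, height] in pixels, round what is visible of it).
- models.spot_point(picture, query): "uv" ([column, row] in pixels: a listed point, or the origin of a listed thing).
The state is a dict: "clock": time; "joint_pos": joint angles; "qvel": joint speeds; "effort": joint torques, N m; "ee_pos": TCP position; "orientation": TCP orientation; "wrist_force": force on the tool from outside, world axes, zero at the start; "moment": the same for the moment, N m; "width": opening from 0.0 (shut) to 1.0 (fully open).
Only numpy, scipy, OpenCV 4.12 (cv2) and the standard library are available. Lean on these libraries where they do the work, as an engineer would, in place of code of your own. Each camera call takes 0.05 s, during which the arm holds its last target.

### The job

Lock the lid of the steel food warmer for transport: lift the red T-key out of its grey block, pass its crossbar through the slot in the lid, press it down gently against the spring underneath until the bar is clear below the keeper, give it a quarter turn (either way) and let it go, so that it stays locked upright across the slot. Never force the key against the warmer (25 N is too much), and leave the blue key and the other things where they are.

Things in the scene. Friction and masses are not known exactly. Their poses are not given: they have to be found in the camera images.
- red_key: Upright T-key, 122 mm tall, 100 to 160 g, standing in its block at the start. Origin: centre of the crossbar's underside; z up along the shaft. Steel crossbar at the foot: 36 mm along x, 8 mm along y, z = 0 to 8 mm. Round shaft 8 mm thick. Collar 24 mm wide, z = 78 to 83 mm. A half turn about z makes no difference.
- wing (a point): Point to grasp on the red key's flat red wing, on its axis 106 mm above the crossbar's underside; axes as the key's. The wing spans z = 82 to 122 mm of the key, 34 mm along x (so it shows the crossbar's direction), 12 mm thick along y.
- block_red: Fixed grey block 70 x 50 x 40 mm (x, y, z) holding the red key; origin: centre of its underside, on the table. Its slot, along x, is 40 x 11 mm, with its floor 6 mm above the table; the key's bar stands on that floor along the slot and must rise 36 mm to be free.
- warmer: Fixed steel food warmer 232 x 292 mm (x, y), its lid 100 mm above the table, carrying handles at its two y ends; origin: centre of its underside, at table height. In the middle of the lid a black plate 76 x 48 mm, top at 108 mm, has a slot along the warmer's x: mouth 49 x 20 mm with sloped sides, narrowing within 5 mm to 40 x 11 mm.
- slot (a point): Centre of the slot's mouth, in the top face of the black plate (108 mm above the table); its axes are the warmer's: x along the slot, z up.
- keeper_zone (a point): Hidden under the slot, fixed 49 mm below its mouth: only the middle of the zone where the keeper's lower face may lie. That height was set by hand and is not measured: 38 to 60 mm below the mouth. The keeper's slot (42 x 13 mm) lies like the lid's; its walls stop the bar turning until the bar's top is below the lower face, where it is free to turn either way.
- spring_zone (a point): 68 mm below the mouth (axes as the slot's). Spring plate under the keeper: met when the bar's underside is 2 mm below the keeper's lower face; 1.3 N to start, then 1.2 N per mm. The bar turns freely after 7 mm (10 N); solid stop at 10.5 mm (14 N). A groove in the lower face, across the slot, 16 mm wide, 3 mm deep, takes the bar when let up, held by about 5 N.
- blue_key: Similar key with blue wing and a longer crossbar (48 mm) that does not fit, upright in a similar grey block (82 x 50 x 40 mm). Leave it. Origin: centre of the crossbar's underside.
- cup: Steel cup, 72 mm wide, 85 mm tall; origin under its centre. Leave it.
- jar: Glass jar with yellow cap, 64 mm wide, 100 mm tall; origin under its centre. Leave it.
- timer: White kitchen timer 75 x 60 x 30 mm lying flat; origin under its centre. Leave it.
- bowl: Steel bowl, 120 mm wide, 50 mm tall; origin under its centre. Leave it.
- spatula: Spatula lying flat, along its x. Leave it.
There are look-alikes about, which are no part of the job. Of the things that look like the red_key, the larger one is meant.

How it is judged:
By the outcome, as a careful person would: the job done as asked, in the order asked, and still so for the second after the job is handed in, with the robot touching nothing.
It also fails if it takes over 64 s, if anything falls off the work surface, if the arm or the gripper's body presses on something with over 40 N, if the wrist force passes 120 N, or if a joint passes its speed limit or range.

## Working session

There is one attempt and no reset: what is moved stays moved. The work goes in short steps, Python scripts to look and compute and a tool call to move; the robot and the scene stay as the last step left them, time stands still between calls to the robot, and variables do not carry over. Pictures are saved under pics/ and viewed, and the job is handed in when it is done.

Besides the shell and the picture viewer there is one more tool, called after "Call:" as name(argument=value, ...) on one line, values as JSON. jog_arm: Moves the arm, as the interface text tells. Its arguments: {"type":"object","properties":{"delta_pos":{"type":"array"},"dr":{"type":"array"},"gripper":{"type":"array"},"newtons":{"type":"number"}},"required":["delta_pos","dr","gripper"]}

```bash
ls; mkdir -p pics
python3 - <<'E'
from workcell import robot,capture,models
import cv2,pickle
print(robot.observe())
P={}
for n in("scene","top","wrist"):
    p=capture(n);P[n]=p;cv2.imwrite(f"pics/{n}0.png",p["image"]);print(n,p["fx"],p["cx"],p["cy"],p["world_to_cam"].tolist() if hasattr(p["world_to_cam"],'tolist') else p["world_to_cam"], p.keys())
    for q in("red_key","wing","slot","block_red","warmer","blue_key"):
        try:
            print(q,[( [round(float(x)) for x in d["uv"]],round(d["conf"],2)) for d in models.spot_point(p,q)][:4])
        except Exception as e: print(q,e)
pickle.dump(P,open("P0.pkl","wb"))
E
```

```text
pics
{'clock': 0.0, 'joint_pos': array([ 1.02652992e+00,  5.28465253e-01,  1.43390820e+00,  2.57993899e-05,
        1.18139555e+00, -1.78531026e-01]), 'qvel': array([-1.48008173e-04, -8.51692894e-05, -1.27564806e-05, -7.18275327e-04,
        9.00645050e-04,  3.77495818e-04]), 'effort': array([ 6.49678805e-04, -4.40032268e+01, -1.76594335e+01,  6.33468828e-02,
        5.81604894e-02, -1.61035432e-04]), 'ee_pos': array([0.22311927, 0.58302999, 0.22157033]), 'orientation': array([-3.95917355e-04,  1.81854912e-01,  9.83324772e-01, -1.01366233e-03]), 'wrist_force': array([-0.16248873, -0.38700568, -0.2315267 ]), 'moment': array([ 0.01352443, -0.02853179,  0.00749437]), 'width': 1.0016615317507993}
scene 453.8511238902131 256.7898767389682 194.04460734008725 [[-0.3240302156733425, 0.9460463489649286, 0.0008514345633213046, 0.19796506191715957], [-0.6096155796079995, -0.2094874134135433, 0.7645154470123584, 0.2596621021753948], [0.723445412197693, 0.2472070574061989, 0.6446048451095278, -1.8452009463828538], [0.0, 0.0, 0.0, 1.0]] dict_keys(['image', 'fx', 'fy', 'cx', 'cy', 'world_to_cam', '
[... 667 characters left out ...]
.64), ([161, 217], 0.51)]
wing [([155, 212], 0.52), ([174, 230], 0.46)]
slot [([278, 219], 0.71)]
block_red [([379, 232], 0.74), ([178, 231], 0.7)]
warmer [([277, 221], 0.62)]
blue_key [([377, 232], 0.7), ([183, 186], 0.44)]
wrist 297.3186396354542 255.74788379694226 194.61979526367173 [[0.3580153165524223, 0.9337155856321915, -0.00048812027487981654, -0.6256202439934425], [-0.90382762915075, 0.3464240491757044, -0.25116925555577746, 0.029716247640402465], [-0.23435155194195575, 0.09036361712682296, 0.9679430596900594, -0.39143600771809633], [0.0, 0.0, 0.0, 1.0]] dict_keys(['image', 'fx', 'fy', 'cx', 'cy', 'world_to_cam', 'shot'])
red_key []
wing []
slot []
block_red []
warmer []
blue_key []
```

View pics/scene0.png

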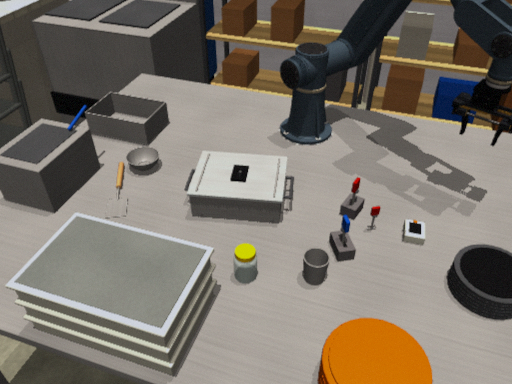

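View pics/top0.png

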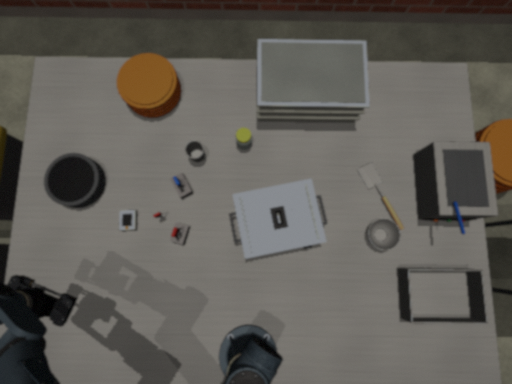

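View pics/wrist0.png

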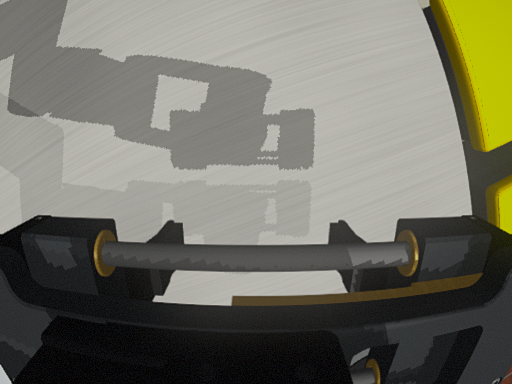

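The scene picture shows the red key in its block at (355,190) and the small look-alike at (375,212). The slot is at (240,173). In the top picture the red key is at (178,231), the look-alike at (160,215) and the slot at (279,217). Next I'll measure positions.

```bash
cat > h.py <<'E'
import numpy as np,cv2
from scipy.optimize import least_squares
def proj(p,X,fish=False):
    X=np.atleast_2d(X);W=np.array(p["world_to_cam"])
    c=X@W[:3,:3].T+W[:3,3]; x,y,z=c[:,0],-c[:,1],-c[:,2]
    if fish:
        r=np.hypot(x,y);th=np.arctan2(r,z);s=np.where(r>1e-9,th/np.maximum(r,1e-9),1)
        return np.c_[p["fx"]*x*s+p["cx"],p["fy"]*y*s+p["cy"]]
    return np.c_[p["fx"]*x/z+p["cx"],p["fy"]*y/z+p["cy"]]
def ray(p,uv,fish=False):
    W=np.array(p["world_to_cam"]);R=W[:3,:3];o=-R.T@W[:3,3]
    a=(uv[0]-p["cx"])/p["fx"];b=(uv[1]-p["cy"])/p["fy"]
    if fish:
        r=np.hypot(a,b);d=np.array([a/r*np.sin(r),b/r*np.sin(r),np.cos(r)]) if r>1e-9 else np.array([0,0,1.])
    else: d=np.array([a,b,1.])
    d=np.array([d[0],-d[1],-d[2]]);return o,R.T@d
def atz(p,uv,z,fish=False):
    o,d=ray(p,uv,fish);return o+d*(z-o[2])/d[2]
E
python3 - <<'E'
import pickle,numpy as np,cv2
from h import *
P=pickle.load(open("P0.pkl","rb"))
t,s,w=P["top"],P["scene"],P["wrist"]
print("wing", atz(t,(177,231),.112), atz(s,(355,188),.112))
print("small",atz(t,(160,215),.06),atz(s,(375,212),.06))
print("slot",atz(t,(279,217),.108),atz(s,(240,173),.108))
# red mask centroids
for n,p in (("t",t),("s",s)):
    im=p["image"].astype(int);m=((im[...,2]>120)&(im[...,1]<70)&(im[...,0]<70)).astype(np.uint8)
    k,l,st,c=cv2.connectedComponentsWithStats(m)
    for i in range(1,k):
        if st[i,4]>3: print(n,st[i],c[i])
def crop(p,x0,y0,x1,y1,f,fn): cv2.imwrite(fn,cv2.resize(p["image"][y0:y1,x0:x1],None,fx=f,fy=f,interpolation=cv2.INTER_CUBIC))
crop(t,140,160,340,270,4,"pics/tc.png");crop(s,180,140,400,280,3.6,"pics/sc.png")
o,d=ray(w,(w["cx"],w["cy"]),True);print("wristcam",o,d)
E
```

```text
wing [0.42937692 0.25003622 0.112     ] [0.44660702 0.26052352 0.112     ]
small [0.48966121 0.32544885 0.06      ] [0.47608978 0.33358935 0.06      ]
slot [ 0.4820499  -0.10498927  0.108     ] [ 0.48544445 -0.0997465   0.108     ]
t [172 228   3   7  10] [173.1 231.4]
s [353 178   7   6  22] [356.27272727 180.59090909]
s [372 206   8   3  15] [375.66666667 207.4       ]
s [323 379   2   5   6] [323.66666667 380.83333333]
wristcam [0.15910636 0.60922852 0.3860462 ] [ 0.23435155 -0.09036362 -0.96794306]
```

View pics/tc.png

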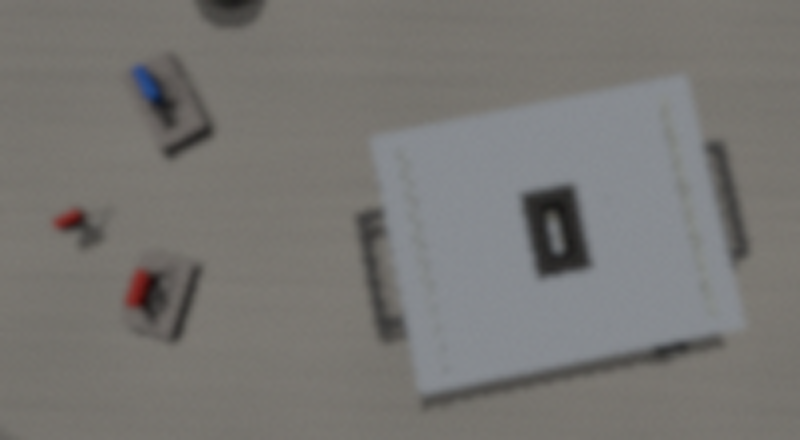

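View pics/sc.png

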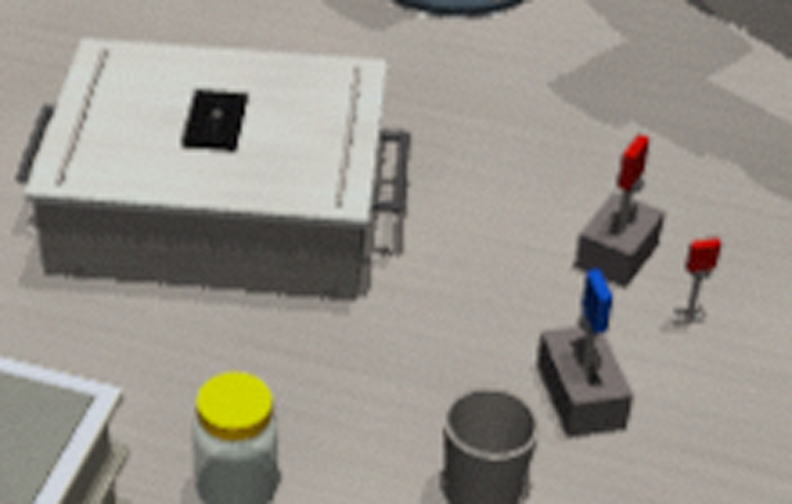

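Run:
```python
import pickle,numpy as np,cv2
from h import *
P=pickle.load(open("P0.pkl","rb"))
t,s=P["top"],P["scene"]
T=lambda u:np.array(u)/4+[140,160]
S=lambda u:np.array(u)/3.6+[180,140]
def tri(a,b,z0):
    return least_squares(lambda X:np.r_[proj(t,X)[0]-a,proj(s,X)[0]-b],[.45,0,z0]).x
print("wing",tri(T((139,288)),S((634,164)),.1))
print("slot",tri(T((557,232)),S((215,119)),.1))
c=[atz(t,T(u),.1) for u in((372,135),(687,75),(745,328),(420,393))]
print(np.round(c,4),np.mean(c,0)); c=np.array(c)
x=(c[0]+c[1]-c[2]-c[3]);print("yaw",np.degrees(np.arctan2(x[1],x[0])),np.linalg.norm(x)/2); y=(c[0]+c[3]-c[1]-c[2]);print(np.degrees(np.arctan2(y[1],y[0]))-90,np.linalg.norm(y)/2)
c=[atz(s,S(u),.1) for u in((82,40),(385,62),(365,219),(30,197))];c=np.array(c)
print(np.round(c,4),np.mean(c,0));x=c[2]+c[3]-c[0]-c[1];y=c[1]+c[2]-c[0]-c[3];print(np.degrees(np.arctan2(x[1],x[0])),np.linalg.norm(x)/2,np.degrees(np.arctan2(y[1],y[0]))-90,np.linalg.norm(y)/2)
c=[atz(s,S(u),.04) for u in((612,195),(664,213),(631,262),(580,240))];c=np.array(c)
print(np.round(c,4),np.mean(c,0))
print(np.degrees([np.arctan2(*(c[(i+1)%4]-c[i])[[1,0]]) for i in range(4)]),[np.linalg.norm(c[(i+1)%4]-c[i]) for i in range(4)])
```

```text
wing [0.42597354 0.26033253 0.10561946]
slot [ 0.47864306 -0.10480523  0.1017406 ]
[[ 0.5645  0.0591  0.1   ]
 [ 0.6226 -0.2247  0.1   ]
 [ 0.3969 -0.271   0.1   ]
 [ 0.3386  0.0128  0.1   ]] [ 0.48063323 -0.10596687  0.1       ]
yaw 11.593033095988263 0.23056419062672565
11.592507731705425 0.28966105275418425
[[ 0.4018 -0.2675  0.1   ]
 [ 0.3426  0.0154  0.1   ]
 [ 0.5635  0.0615  0.1   ]
 [ 0.6283 -0.214   0.1   ]] [ 0.48404478 -0.10117034  0.1       ]
12.541965286344055 0.2292097122288613 12.51698665057954 0.28598326707598726
[[0.3925 0.2453 0.04  ]
 [0.4022 0.2935 0.04  ]
 [0.4763 0.2765 0.04  ]
 [0.4624 0.2296 0.04  ]] [0.43334341 0.26120784 0.04      ]
[  78.57596339  -12.93711971 -106.5579303   167.30160438] [np.float64(0.04917214521836478), np.float64(0.0760592040280638), np.float64(0.048954106399460365), np.float64(0.0716698259032056)]
```

Estimates so far: the key is near (0.428, 0.260) with yaw about -14°, and the slot is near (0.481, -0.105) with yaw about 12°. I'll hover over the key to look with the wrist camera.

Call:
jog_arm(delta_pos=[[-3.4,-2.5,0],[-3.4,-2.5,0],[-3.4,-2.5,0],[-3.4,-2.5,0],[-3.4,-2.5,0],[-3.4,-2.5,0],[-3.4,-2.5,0],[-3.4,-2.5,0],[-3.4,-2.5,0],[0,0,0]], dr=[[0,0,0],[0,0,0],[0,0,0],[0,0,0],[0,0,0],[0,0,0],[0,0,0],[0,0,0],[0,0,0],[0,0,-1.2]], gripper=[0.4,0.4,0.4,0.4,0.4,0.4,0.4,0.4,0.4,0.4])

```text
clock: 2.05
ee_pos: [0.4323, 0.2604, 0.2229]
orientation: [0.001, 0.121, 0.993, -0.0]
wrist_force: [-0.8, 0.3, 0.1]
width: 0.705
```

Call:
jog_arm(delta_pos=[[0,0,0],[0,0,0],[0,0,0]], dr=[[0,0,0],[0,0,0],[0,0,0]], gripper=[0.4,0.4,0.4])

```text
clock: 2.35
ee_pos: [0.4282, 0.2647, 0.2226]
orientation: [-0.0, 0.12, 0.993, 0.0]
wrist_force: [-0.6, 0.6, 0.5]
width: 0.698
```

Run:
```python
from workcell import robot,capture,models
import cv2,pickle,numpy as np
s=robot.observe();print(s['clock'],s['ee_pos'],s['orientation'],s['joint_pos'],s['wrist_force'])
p=capture("wrist");cv2.imwrite("pics/w1.png",cv2.resize(p["image"],None,fx=1.5,fy=1.5));pickle.dump(p,open("w1.pkl","wb"))
for q in("red_key","wing","block_red","slot"): print(q,[(np.round(d["uv"],1),round(d["conf"],2)) for d in models.spot_point(p,q)][:4])
```

```text
2.35 [0.4282173  0.26473065 0.22255426] [-9.24953294e-05  1.19892987e-01  9.92786816e-01  2.78650033e-05] [ 3.31314961e-01  3.64804328e-01  1.73252282e+00  1.51347813e-04
  1.04440765e+00 -9.99193231e-01] [-0.62345245  0.62495037  0.47977542]
red_key [(array([253.7, 172.4]), 0.89), (array([396.7, 173.8]), 0.73), (array([317.1, 202.9]), 0.57)]
wing [(array([328. , 223.6]), 0.69), (array([251.3, 191.1]), 0.55), (array([252.3, 172. ]), 0.51)]
block_red [(array([253.3, 171.5]), 0.79)]
slot []
```

View pics/w1.png

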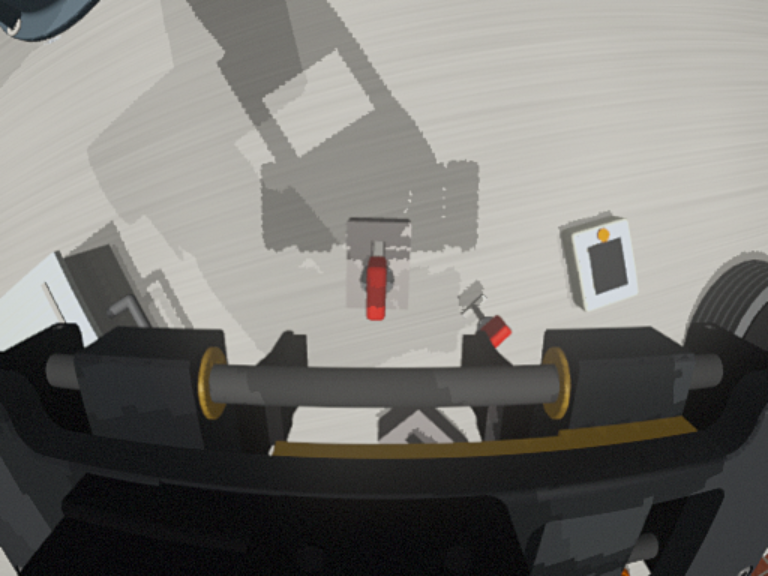

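```bash
cat >> h.py <<'E'
def boxpts(x,y,yaw,sx,sy,z0,z1):
    c,s=np.cos(yaw),np.sin(yaw)
    return np.array([[x+c*a-s*b,y+s*a+c*b,z] for a in(-sx/2,sx/2) for b in(-sy/2,sy/2) for z in(z0,z1)])
def hullmask(uv,shape=(384,512),k=8):
    m=np.zeros((shape[0]*k//1,shape[1]*k),np.uint8)
    h=cv2.convexHull(((uv+.5)*k).astype(np.int32));cv2.fillConvexPoly(m,h,1)
    return cv2.resize(m.astype(np.float32),(shape[1],shape[0]),interpolation=cv2.INTER_AREA)
def redmask(im):
    im=im.astype(int);return ((im[...,2]>80)&(im[...,2]>2*im[...,1])&(im[...,2]>2*im[...,0])).astype(np.uint8)
E
python3 - <<'E'
import pickle
from h import *
from scipy.optimize import minimize
w=pickle.load(open("w1.pkl","rb"))
m=redmask(w["image"]);k,l,st,c=cv2.connectedComponentsWithStats(m)
for i in range(1,k):
    if st[i,4]>20: print(i,st[i],c[i])
i=[i for i in range(1,k) if abs(c[i][0]-251)<8 and abs(c[i][1]-191)<10 and st[i,4]>50][0]
M=(l==i).astype(np.float32)
f=lambda q:np.abs(hullmask(proj(w,boxpts(q[0]/100,q[1]/100,q[2]/10,.034,.012,.088,.128),True))-M).sum()
best=min((minimize(f,[42.8,26.2,y0],method="Nelder-Mead",options=dict(initial_simplex=[[42.8,26.2,y0],[43.3,26.2,y0],[42.8,26.7,y0],[42.8,26.2,y0+.8]])) for y0 in(-2.4,-2.8)),key=lambda r:r.fun)
print(best.x,np.degrees(best.x[2]/10),best.fun,M.sum())
# block top corners (1.5x picture coordinates), z=.04
C=np.array([[347,218],[410,220],[408,309],[346,306]])/1.5
c=np.array([atz(w,u,.04,True) for u in C[:2]]);print(c, np.linalg.norm(c[1]-c[0]), np.degrees(np.arctan2(*(c[1]-c[0])[[1,0]])))
E
```

```text
5 [245 177  12  36 405] [250.32098765 194.49135802]
6 [327 217  14  15 105] [333.04761905 223.62857143]
[42.8561952  26.09600693 -2.47914854] -14.204474817560394 184.34375 405.0
[[0.38393604 0.24710248 0.04      ]
 [0.39718678 0.29424962 0.04      ]] 0.04897382306092218 74.30194979219355
```

Run:
```python
import pickle
from h import *
w=pickle.load(open("w1.pkl","rb"));im=w["image"][130:230,210:300];im=cv2.resize(im,None,fx=7,fy=6,interpolation=cv2.INTER_CUBIC)
im=cv2.resize(w["image"][135:225,210:300],None,fx=6.6,fy=6.6,interpolation=cv2.INTER_CUBIC)
def dr(x,y,yaw,sx,sy,z0,z1,col):
    p=(proj(w,boxpts(x,y,yaw,sx,sy,z0,z1),True)-[210,135]+.5)*6.6
    for i in range(8):
        for b in(1,2,4):
            if not i&b: cv2.line(im,tuple(p[i].astype(int)),tuple(p[i|b].astype(int)),col,1)
x,y,a=.4286,.261,np.radians(-14.2)
dr(x,y,a,.034,.012,.088,.128,(0,255,0));dr(x,y,a,.07,.05,0,.04,(255,0,0));dr(x,y,a,.04,.011,.04,.04,(0,255,255))
cv2.imwrite("pics/o1.png",im)
```

```text
(no output)
```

View pics/o1.png

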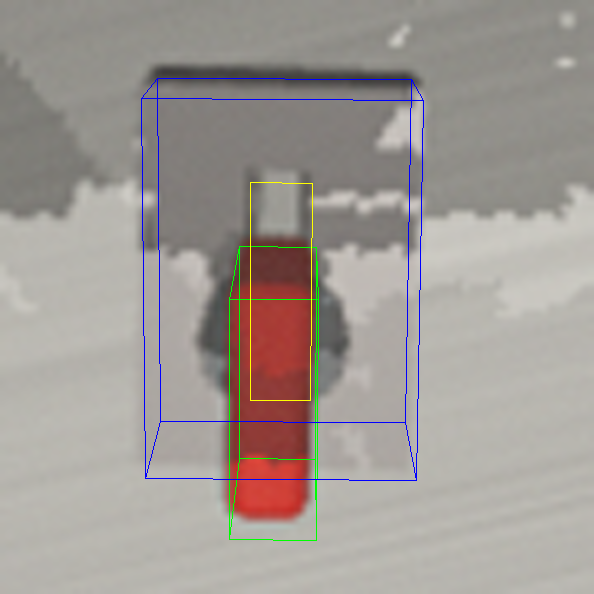

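The overlay puts the wing about 2 px higher in the image than the fit, with the spans taken in crop pixels. That moves the key to about (0.4265, 0.261) at yaw -14.3°. I'll descend now.

Call:
jog_arm(delta_pos=[[0.08,-0.4,1],[0,0,2],[0,0,2],[0,0,2],[0,0,2],[0,0,2],[0,0,1.3],[0,0,0.6],[0,0,0],[0,0,0]], dr=[[0,0,0.08],[0,0,0],[0,0,0],[0,0,0],[0,0,0],[0,0,0],[0,0,0],[0,0,0],[0,0,0],[0,0,0]], gripper=[0.4,0.4,0.4,0.4,0.4,0.4,0.4,0.4,0.4,0.4])

```text
clock: 3.6
ee_pos: [0.4272, 0.2604, 0.0937]
orientation: [0.0, 0.124, 0.992, 0.0]
wrist_force: [0.2, -0.3, 0.2]
width: 0.7
```

Run:
```python
from workcell import robot,capture,models
import cv2,pickle,numpy as np
s=robot.observe();print(s['clock'],s['ee_pos'],s['orientation'],s['wrist_force'])
p=capture("wrist");cv2.imwrite("pics/w2.png",cv2.resize(p["image"],None,fx=1.5,fy=1.5));pickle.dump(p,open("w2.pkl","wb"))
```

```text
3.6 [0.42724382 0.26041434 0.09372447] [1.72278268e-04 1.24000681e-01 9.92282115e-01 7.57843863e-05] [ 0.19390572 -0.342199    0.17124712]
```

View pics/w2.png

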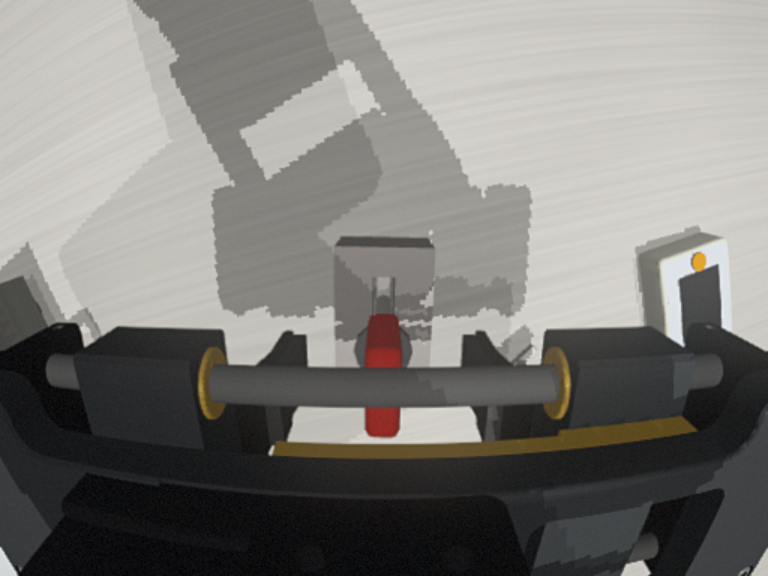

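Run:
```python
import pickle
from h import *
w=pickle.load(open("w2.pkl","rb"))
x0,y0,k=200,150,4.5
im=cv2.resize(w["image"][150:280,x0:320],None,fx=k,fy=k,interpolation=cv2.INTER_CUBIC)
def dr(x,y,yaw,sx,sy,z0,z1,col):
    p=(proj(w,boxpts(x,y,yaw,sx,sy,z0,z1),True)-[x0,y0]+.5)*k
    for i in range(8):
        for b in(1,2,4):
            if not i&b: cv2.line(im,tuple(p[i].astype(int)),tuple(p[i|b].astype(int)),col,1)
x,y,a=.4265,.261,np.radians(-14.3)
dr(x,y,a,.034,.012,.088,.128,(0,255,0));dr(x,y,a,.07,.05,0,.04,(255,0,0));dr(x,y,a,.04,.011,.04,.04,(0,255,255))
cv2.imwrite("pics/o2.png",im)
```

```text
(no output)
```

View pics/o2.png

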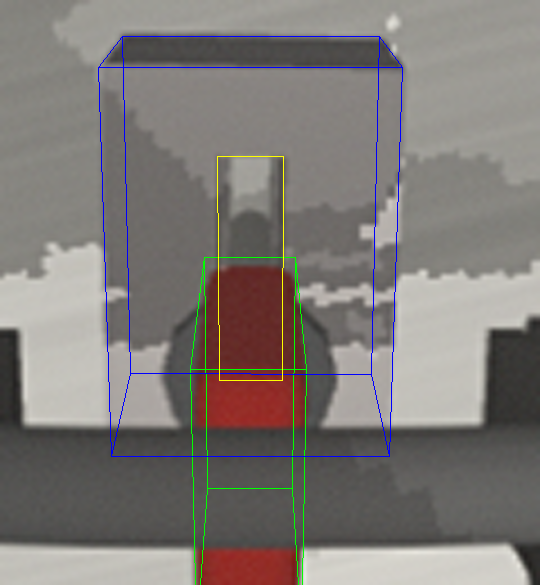

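The overlay agrees with block, slot and wing to about 1 mm, so I'll close.

Call:
jog_arm(delta_pos=[[0.08,0.04,0],[0,0,0],[0,0,0],[0,0,0],[0,0,0],[0,0,0],[0,0,0]], dr=[[0,0,0],[0,0,0],[0,0,0],[0,0,0],[0,0,0],[0,0,0],[0,0,0]], gripper=[-0.3,-1,-1,-1,-1,-1,-1], newtons=40)

```text
clock: 4.35
ee_pos: [0.4264, 0.2609, 0.0935]
orientation: [-0.0, 0.124, 0.992, -0.0]
wrist_force: [0.1, -0.3, -0.1]
width: 0.149
```

Call:
jog_arm(delta_pos=[[0,0,-0.3],[0,0,-0.6],[0,0,-1],[0,0,-1],[0,0,-1],[0,0,-1],[0,0,-1],[0,0,0]], dr=[[0,0,0],[0,0,0],[0,0,0],[0,0,0],[0,0,0],[0,0,0],[0,0,0],[0,0,0]], gripper=[-1,-1,-1,-1,-1,-1,-1,-1])

```text
clock: 5.15
ee_pos: [0.4274, 0.2614, 0.1543]
orientation: [0.002, 0.124, 0.992, 0.001]
wrist_force: [0.3, 0.1, -1.1]
width: 0.134
```

Call:
jog_arm(delta_pos=[[0,0,-3],[0,0,-3],[0,0,-3],[-0.9,-3.1,0],[-1.4,-4.6,0],[-1.4,-4.7,0],[-1.4,-4.7,0],[-1.4,-4.7,0],[-1.4,-4.6,0],[-1.4,-4.6,0]], dr=[[0,0,0],[0,0,0],[0,0,0],[0,0,0],[0,0,0],[0,0,0],[0,0,0],[0,0,0],[0,0,0],[0,0,0]], gripper=[-1,-1,-1,-1,-1,-1,-1,-1,-1,-1])

```text
clock: 6.15
ee_pos: [0.4398, -0.0642, 0.2425]
orientation: [-0.0, 0.124, 0.992, 0.0]
wrist_force: [0.4, 0.2, -1.4]
width: 0.133
```

Call:
jog_arm(delta_pos=[[0,0,0],[0,0,0],[0,0,0],[0,0,0],[0,0,0],[0,0,0],[0,0,0],[0,0,0]], dr=[[0,0,-0.87],[0,0,-0.87],[0,0,-0.87],[0,0,-0.87],[0,0,-0.87],[0,0,0],[0,0,0],[0,0,0]], gripper=[-1,-1,-1,-1,-1,-1,-1,-1])

```text
clock: 6.95
ee_pos: [0.4402, -0.0623, 0.2425]
orientation: [-0.0, -0.103, 0.995, 0.0]
wrist_force: [0.4, -0.6, -1.4]
width: 0.136
```

Run:
```python
from workcell import robot,capture,models
import cv2,pickle,numpy as np
s=robot.observe();print(s['clock'],s['ee_pos'],s['orientation'],s['wrist_force'],s['joint_pos'])
p=capture("wrist");cv2.imwrite("pics/w3.png",cv2.resize(p["image"],None,fx=1.5,fy=1.5));pickle.dump(p,open("w3.pkl","wb"))
for q in("slot",): print(q,[(np.round(d["uv"],1),round(d["conf"],2),atz(p,d["uv"],.108,True)) if 0 else (np.round(d["uv"],1),round(d["conf"],2)) for d in models.spot_point(p,q)][:4])
```

```text
6.95 [ 0.44015483 -0.06228307  0.24246509] [-1.27466891e-04 -1.02736899e-01  9.94708555e-01  7.03534961e-05] [ 0.35898069 -0.57280432 -1.39747721] [-3.92937998e-01  2.55935397e-01  1.84007872e+00  2.85054065e-06
  1.04586971e+00 -2.16957274e+00]
slot [(array([212.5, 215.1]), 0.82)]
```

View pics/w3.png

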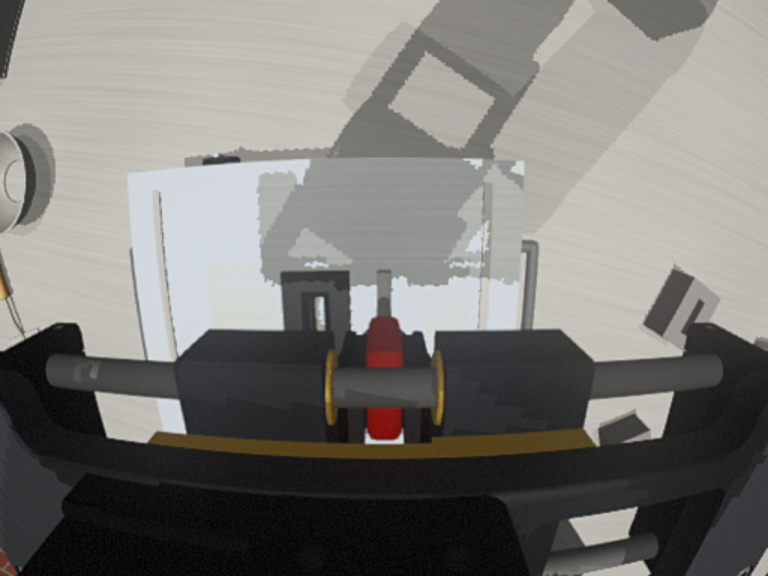

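The plate is at about (316,310) in this picture and its far half is hidden behind the gripper. I'll back off and up a little for a full view.

Call:
jog_arm(delta_pos=[[2,0,-2],[2,0,-2],[0,0,0],[0,0,0],[0,0,0]], dr=[[0,0,0],[0,0,0],[0,0,0],[0,0,0],[0,0,0]], gripper=[-1,-1,-1,-1,-1])

```text
clock: 7.55
ee_pos: [0.4015, -0.0705, 0.282]
orientation: [-0.0, -0.103, 0.995, 0.0]
wrist_force: [-0.2, -0.5, -1.6]
width: 0.135
```

Run:
```python
from workcell import robot,capture,models
import pickle
from h import *
s=robot.observe();print(s['clock'],s['ee_pos'],s['orientation'],s['wrist_force'])
w=capture("wrist");pickle.dump(w,open("w4.pkl","wb"))
for d in models.spot_point(w,"slot"): print(d["uv"],d["conf"],atz(w,d["uv"],.108,True))
x0,y0,k=180,140,5
im=cv2.resize(w["image"][140:250,x0:320],None,fx=k,fy=k,interpolation=cv2.INTER_CUBIC)
def dr(x,y,yaw,sx,sy,z0,z1,col):
    p=(proj(w,boxpts(x,y,yaw,sx,sy,z0,z1),True)-[x0,y0]+.5)*k
    for i in range(8):
        for b in(1,2,4):
            if not i&b: cv2.line(im,tuple(p[i].astype(int)),tuple(p[i|b].astype(int)),col,1)
x,y,a=.481,-.105,np.radians(12)
dr(x,y,a,.076,.048,.1,.108,(255,0,0));dr(x,y,a,.049,.02,.108,.108,(0,255,255))
cv2.imwrite("pics/o4.png",im);cv2.imwrite("pics/w4.png",cv2.resize(w["image"],None,fx=1.5,fy=1.5))
```

```text
7.55 [ 0.4014803  -0.07050891  0.28203294] [-6.15384134e-05 -1.03216638e-01  9.94658877e-01  2.00374934e-04] [-0.21026032 -0.45020875 -1.5872932 ]
[220.0, 234.6] 0.72 [ 0.47833446 -0.09812691  0.108     ]
```

View pics/o4.png

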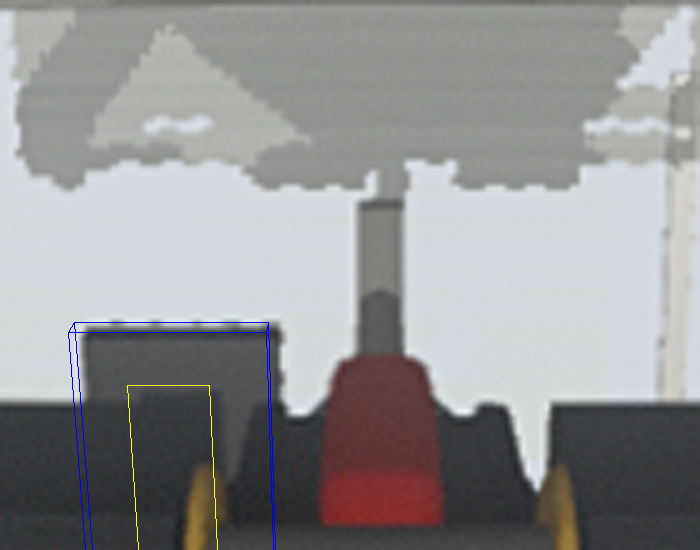

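View pics/w4.png

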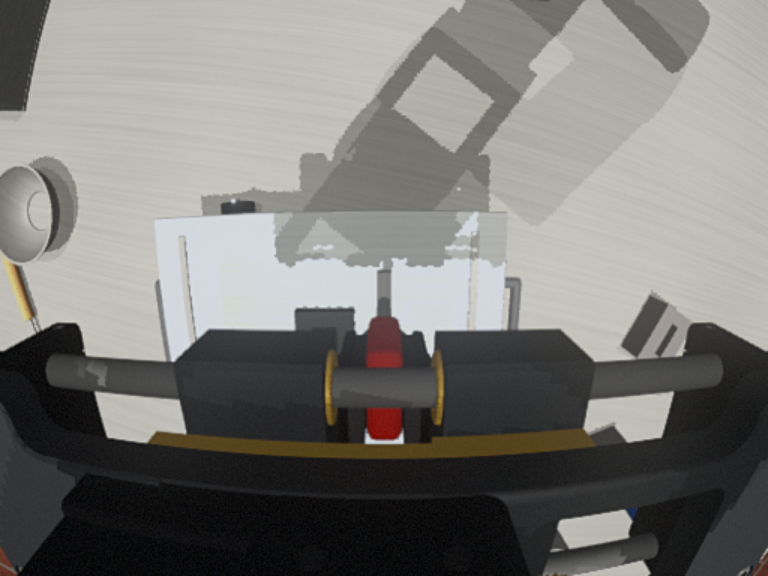

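I moved the wrong way: the slot shows higher in the picture when the tool is further out. I'll go forward.

Call:
jog_arm(delta_pos=[[-3,0,1.4],[-3,0,1.3],[-3,0,1.3],[0,0,0],[0,0,0],[0,0,0]], dr=[[0,0,0],[0,0,0],[0,0,0],[0,0,0],[0,0,0],[0,0,0]], gripper=[-1,-1,-1,-1,-1,-1])

```text
clock: 8.25
ee_pos: [0.4884, -0.0519, 0.2421]
orientation: [-0.001, -0.103, 0.995, 0.0]
wrist_force: [0.5, -0.6, -0.8]
width: 0.135
```

```bash
cat > look.py <<'E'
from workcell import robot,capture,models
import pickle,sys
from h import *
n=sys.argv[1];x,y,a=map(float,sys.argv[2:5]);x0,y0,x1,y1,k=map(int,sys.argv[5:10])
s=robot.observe();print(s['clock'],s['ee_pos'],s['orientation'],s['wrist_force'])
w=capture("wrist");pickle.dump(w,open(n+".pkl","wb"))
for d in models.spot_point(w,"slot"): print(d["uv"],d["conf"],atz(w,d["uv"],.108,True))
im=cv2.resize(w["image"][y0:y1,x0:x1],None,fx=k,fy=k,interpolation=cv2.INTER_CUBIC)
def dr(x,y,yaw,sx,sy,z0,z1,col):
    p=(proj(w,boxpts(x,y,yaw,sx,sy,z0,z1),True)-[x0,y0]+.5)*k
    for i in range(8):
        for b in(1,2,4):
            if not i&b: cv2.line(im,tuple(p[i].astype(int)),tuple(p[i|b].astype(int)),col,1)
a=np.radians(a)
dr(x,y,a,.076,.048,.1,.108,(255,0,0));dr(x,y,a,.049,.02,.108,.108,(0,255,255));dr(x,y,a,.04,.011,.103,.103,(0,255,0))
q=s['orientation'];ya=2*np.arctan2(q[2],q[1])-np.pi;t=s['ee_pos']
dr(t[0],t[1],ya,.036,.008,t[2]-.087,t[2]-.079,(255,0,255));dr(t[0],t[1],ya,.034,.012,t[2]-.005,t[2]+.035,(255,0,255))
print("tool yaw",np.degrees(ya)%180)
cv2.imwrite(f"pics/{n}.png",im)
E
python3 look.py w5 .481 -.105 12 190 120 310 235 6
```

```text
8.25 [ 0.48839773 -0.05189008  0.24214087] [-8.40344960e-04 -1.03424810e-01  9.94636876e-01  2.97018876e-04] [ 0.46693554 -0.616379   -0.80799359]
[211.2, 168.5] 0.86 [ 0.47856522 -0.09920688  0.108     ]
tool yaw 11.872846195150037
```

View pics/w5.png

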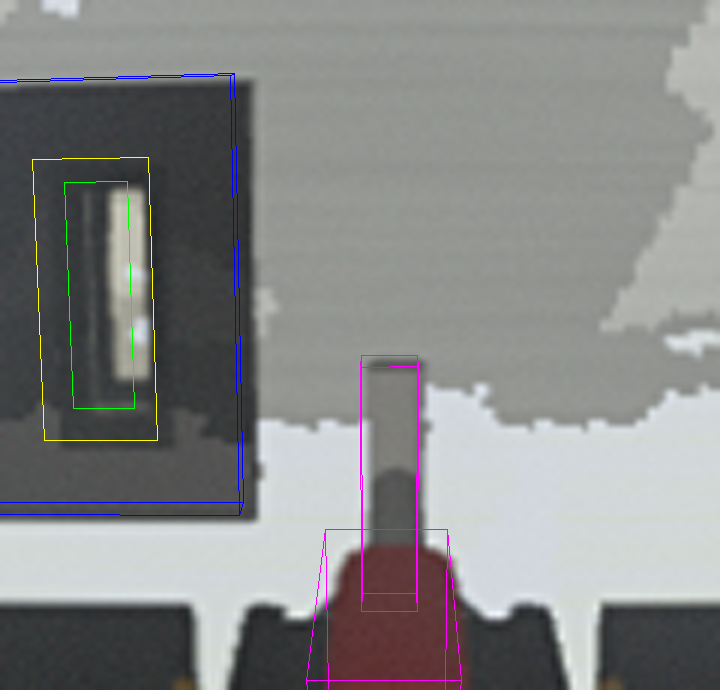

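Next to the key, the slot sits about 1.3 mm to +y of my model and its yaw is about 11.6°. Target is (0.4807, -0.1037). I'll move over it, low, and look again.

Call:
jog_arm(delta_pos=[[0.6,-1.6,0],[0.6,-1.6,0],[0.62,-1.71,0],[0,0,1.5],[0,0,1.5],[0,0,0.5],[0,0,0],[0,0,0]], dr=[[0,0,0],[0,0,0],[0,0,0.045],[0,0,0],[0,0,0],[0,0,0],[0,0,0],[0,0,0]], gripper=[-1,-1,-1,-1,-1,-1,-1,-1])

```text
clock: 9.15
ee_pos: [0.4817, -0.1041, 0.2082]
orientation: [0.0, -0.101, 0.995, -0.0]
wrist_force: [0.6, 1.0, -1.6]
width: 0.135
```

```bash
python3 look.py w6 .4807 -.1037 11.6 200 120 310 250 5
```

```text
9.15 [ 0.48172191 -0.10405343  0.20821813] [ 4.97110549e-04 -1.00962887e-01  9.94890017e-01 -3.21141260e-04] [ 0.57799732  0.95612571 -1.60660157]
[260.8, 197.1] 0.92 [ 0.48265004 -0.09810694  0.108     ]
tool yaw 11.58924297581921
```

View pics/w6.png

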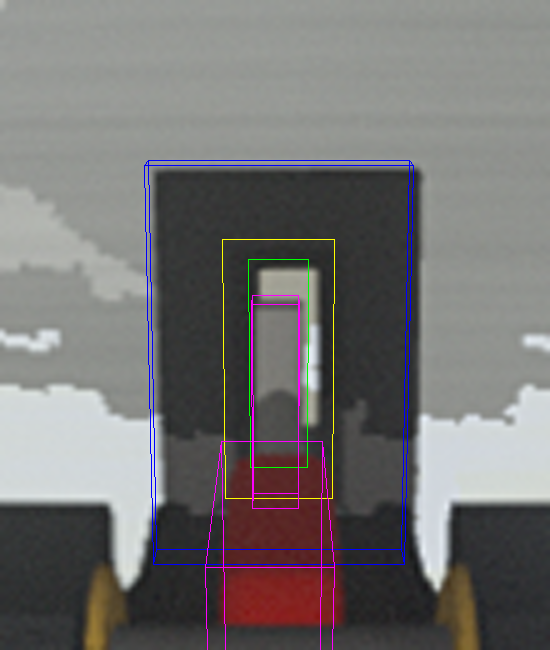

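Call:
jog_arm(delta_pos=[[0,0,0],[0,0,0],[0,0,0]], dr=[[0,0,0],[0,0,0],[0,0,0]], gripper=[-1,-1,-1])

```text
clock: 9.55
ee_pos: [0.4816, -0.1039, 0.2078]
orientation: [0.0, -0.101, 0.995, -0.0]
wrist_force: [0.0, 0.7, -0.7]
width: 0.139
```

```bash
python3 look.py w7 .4807 -.1037 11.6 200 120 310 250 5
```

```text
9.55 [ 0.48161947 -0.10389695  0.20777237] [ 1.98170823e-04 -1.01061992e-01  9.94880101e-01 -1.36223746e-04] [ 0.00478556  0.69794078 -0.70055207]
[258.9, 197.3] 0.9 [ 0.48288451 -0.09960707  0.108     ]
tool yaw 11.600656285312793
```

View pics/w7.png

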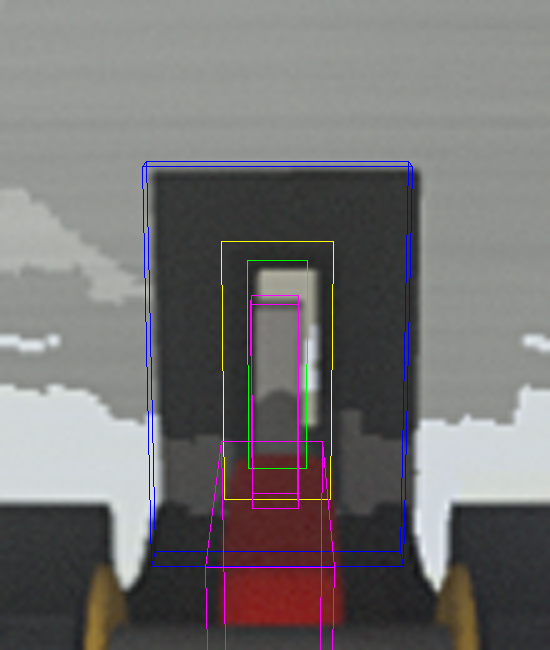

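The bar column (276) is left of the slot column (287) by about 1.2 mm, while along x they agree. I'll correct that and start down gently.

Call:
jog_arm(delta_pos=[[0.06,0.12,0],[0,0,0.3],[0,0,0.3],[0,0,0.3],[0,0,0.3],[0,0,0.2],[0,0,0.1],[0,0,0]], dr=[[0,0,0],[0,0,0],[0,0,0],[0,0,0],[0,0,0],[0,0,0],[0,0,0],[0,0,0]], gripper=[-1,-1,-1,-1,-1,-1,-1,-1])

```text
clock: 10.45
ee_pos: [0.4806, -0.1028, 0.1923]
orientation: [-0.0, -0.101, 0.995, 0.0]
wrist_force: [-0.4, 0.6, -2.2]
width: 0.135
```

```bash
python3 look.py w8 .4807 -.1037 11.6 200 120 310 250 5
```

```text
10.45 [ 0.48059364 -0.10282971  0.19234962] [-1.67550962e-04 -1.00987210e-01  9.94887706e-01  8.99140938e-05] [-0.4184203   0.55211672 -2.23266488]
[260.6, 200.8] 0.73 [ 0.48054416 -0.09743774  0.108     ]
tool yaw 11.592042673628123
```

View pics/w8.png

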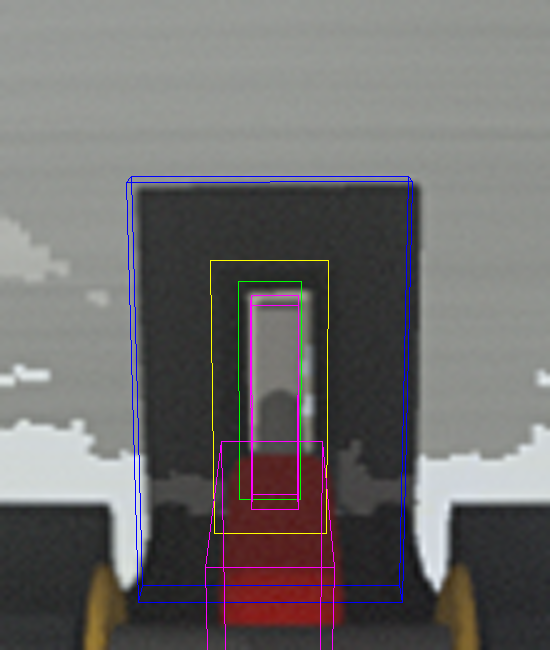

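The bar spans columns 250–300 and the slot 247–312, so it needs another 0.6 mm. I'll continue down.

Call:
jog_arm(delta_pos=[[0,0.06,0.1],[0,0,0.2],[0,0,0.2],[0,0,0.2],[0,0,0]], dr=[[0,0,0],[0,0,0],[0,0,0],[0,0,0],[0,0,0]], gripper=[-1,-1,-1,-1,-1])

```text
clock: 11.05
ee_pos: [0.4803, -0.1022, 0.1852]
orientation: [-0.0, -0.101, 0.995, 0.0]
wrist_force: [-0.2, 0.3, -0.8]
width: 0.138
```

Call:
jog_arm(delta_pos=[[0,0,0.3],[0,0,0.3],[0,0,0.3],[0,0,0]], dr=[[0,0,0],[0,0,0],[0,0,0],[0,0,0]], gripper=[-1,-1,-1,-1])

```text
clock: 11.45
ee_pos: [0.4802, -0.1021, 0.176]
orientation: [-0.0, -0.101, 0.995, 0.0]
wrist_force: [-0.6, 0.2, -1.0]
width: 0.134
```

Call:
jog_arm(delta_pos=[[0,0,0.3],[0,0,0.3],[0,0,0.3],[0,0,0]], dr=[[0,0,0],[0,0,0],[0,0,0],[0,0,0]], gripper=[-1,-1,-1,-1])

```text
clock: 11.85
ee_pos: [0.4802, -0.1021, 0.1671]
orientation: [-0.0, -0.101, 0.995, 0.0]
wrist_force: [0.2, -0.1, -2.4]
width: 0.135
```

Call:
jog_arm(delta_pos=[[0,0,0.3],[0,0,0.2],[0,0,0.2],[0,0,0]], dr=[[0,0,0],[0,0,0],[0,0,0],[0,0,0]], gripper=[-1,-1,-1,-1])

```text
clock: 12.25
ee_pos: [0.4804, -0.1022, 0.1603]
orientation: [-0.0, -0.101, 0.995, 0.0]
wrist_force: [1.1, 0.0, -1.4]
width: 0.142
```

Call:
jog_arm(delta_pos=[[0,0,0.2],[0,0,0.2],[0,0,0]], dr=[[0,0,0],[0,0,0],[0,0,0]], gripper=[-1,-1,-1])

```text
clock: 12.55
ee_pos: [0.4804, -0.1022, 0.1563]
orientation: [-0.0, -0.101, 0.995, 0.0]
wrist_force: [-0.5, -0.5, -1.6]
width: 0.136
```

Call:
jog_arm(delta_pos=[[0,0,0.2],[0,0,0.1],[0,0,0]], dr=[[0,0,0],[0,0,0],[0,0,0]], gripper=[-1,-1,-1])

```text
clock: 12.85
ee_pos: [0.4804, -0.1022, 0.1534]
orientation: [-0.0, -0.101, 0.995, 0.0]
wrist_force: [0.5, -0.6, -1.4]
width: 0.136
```

Call:
jog_arm(delta_pos=[[0,0,0.2],[0,0,0.1],[0,0,0]], dr=[[0,0,0],[0,0,0],[0,0,0]], gripper=[-1,-1,-1])

```text
clock: 13.15
ee_pos: [0.4807, -0.1023, 0.1506]
orientation: [0.0, -0.101, 0.995, -0.0]
wrist_force: [0.5, -0.6, 0.6]
width: 0.136
```

Call:
jog_arm(delta_pos=[[0,0,0.2],[0,0,0],[0,0,0]], dr=[[0,0,0],[0,0,0],[0,0,0]], gripper=[-1,-1,-1])

```text
clock: 13.45
ee_pos: [0.4807, -0.1023, 0.1488]
orientation: [0.0, -0.101, 0.995, -0.0]
wrist_force: [-0.6, 0.3, 2.9]
width: 0.131
```

Call:
jog_arm(delta_pos=[[0,0,0.2],[0,0,0],[0,0,0]], dr=[[0,0,0],[0,0,0],[0,0,0]], gripper=[-1,-1,-1])

```text
clock: 13.75
ee_pos: [0.4807, -0.1024, 0.1468]
orientation: [0.0, -0.101, 0.995, -0.0]
wrist_force: [-1.2, 1.3, 4.9]
width: 0.139
```

The spring is met at TCP z of about 0.151, and the force slope matches 1.2 N/mm. I'll press on to roughly 8.5 mm of compression (about 0.1425).

Call:
jog_arm(delta_pos=[[0,0,0.15],[0,0,0.1],[0,0,0],[0,0,0]], dr=[[0,0,0],[0,0,0],[0,0,0],[0,0,0]], gripper=[-1,-1,-1,-1])

```text
clock: 14.15
ee_pos: [0.4808, -0.1024, 0.1446]
orientation: [0.0, -0.101, 0.995, -0.0]
wrist_force: [-0.6, -0.4, 7.9]
width: 0.135
```

Call:
jog_arm(delta_pos=[[0,0,0.1],[0,0,0.05],[0,0,0],[0,0,0]], dr=[[0,0,0],[0,0,0],[0,0,0],[0,0,0]], gripper=[-1,-1,-1,-1])

```text
clock: 14.55
ee_pos: [0.4808, -0.1024, 0.1434]
orientation: [0.0, -0.101, 0.995, -0.0]
wrist_force: [-1.1, 1.0, 9.6]
width: 0.133
```

Call:
jog_arm(delta_pos=[[0,0,0.06],[0,0,0],[0,0,0],[0,0,0]], dr=[[0,0,0],[0,0,0],[0,0,0.6],[0,0,0.6]], gripper=[-1,-1,-1,-1])

```text
clock: 14.95
ee_pos: [0.4814, -0.1026, 0.143]
orientation: [0.001, -0.037, 0.999, -0.001]
wrist_force: [-0.7, 0.4, 9.0]
width: 0.134
```

```bash
python3 -c "
from workcell import robot
s=robot.observe();print(s['ee_pos'],s['wrist_force'],s['moment'],s['joint_pos'][5])"
```

```text
[ 0.48135349 -0.10259808  0.14295492] [-0.72716871  0.38029836  9.00211246] [0.17903481 0.20333104 0.06427734] -2.082611447788804
```

Call:
jog_arm(delta_pos=[[0,0,0],[0,0,0],[0,0,0]], dr=[[0,0,0.6],[0,0,0.6],[0,0,0.6]], gripper=[-1,-1,-1])

```text
clock: 15.25
ee_pos: [0.4818, -0.1028, 0.1431]
orientation: [0.002, 0.057, 0.998, -0.001]
wrist_force: [-0.8, 0.5, 9.5]
width: 0.139
```

```bash
python3 -c "
from workcell import robot
s=robot.observe();print(s['ee_pos'],s['wrist_force'],s['moment'],s['joint_pos'][5])"
```

```text
[ 0.48180573 -0.10283099  0.14307523] [-0.83368958  0.50825389  9.49802378] [0.09141329 0.10146952 0.04734097] -1.8940584602935466
```

The bar turns freely, with low moment and 18° done. I'll carry on to 90°.

Call:
jog_arm(delta_pos=[[0,0,0],[0,0,0],[0,0,0],[0,0,0],[0,0,0],[0,0,0],[0,0,0]], dr=[[0,0,0.8],[0,0,0.8],[0,0,0.8],[0,0,0.8],[0,0,0.8],[0,0,0.8],[0,0,0.8]], gripper=[-1,-1,-1,-1,-1,-1,-1])

```text
clock: 15.95
ee_pos: [0.482, -0.103, 0.1431]
orientation: [0.002, 0.344, 0.939, -0.0]
wrist_force: [0.5, -0.6, 9.4]
width: 0.131
```

Call:
jog_arm(delta_pos=[[0,0,0],[0,0,0],[0,0,0],[0,0,0],[0,0,0],[0,0,0],[0,0,0],[0,0,0],[0,0,0],[0,0,0]], dr=[[0,0,0.8],[0,0,0.8],[0,0,0.8],[0,0,0.8],[0,0,0.8],[0,0,0.8],[0,0,0.8],[0,0,0.8],[0,0,0],[0,0,0]], gripper=[-1,-1,-1,-1,-1,-1,-1,-1,-1,-1])

```text
clock: 16.95
ee_pos: [0.4821, -0.103, 0.1431]
orientation: [0.002, 0.632, 0.775, 0.001]
wrist_force: [0.1, -0.1, 9.4]
width: 0.135
```

```bash
python3 -c "
from workcell import robot
import numpy as np
s=robot.observe();print(s['clock'],s['ee_pos'],s['wrist_force'],s['moment'],s['joint_pos'][5],s['orientation'],np.degrees(2*np.arctan2(s['orientation'][2],s['orientation'][1]))-180)"
python3 look.py w9 .4807 -.1037 11.6 180 120 340 260 5
```

```text
16.95 [ 0.48212672 -0.10301576  0.14314968] [ 0.14175181 -0.08561501  9.43938097] [-0.08331203  0.04069413 -0.02958941] -0.6396822842084827 [2.02916301e-03 6.32204278e-01 7.74798905e-01 5.37756966e-04] -78.42608218077478
16.95 [ 0.48212672 -0.10301576  0.14314968] [2.02916301e-03 6.32204278e-01 7.74798905e-01 5.37756966e-04] [ 0.14175181 -0.08561501  9.43938097]
[258.5, 218.1] 0.89 [ 0.48367133 -0.10190071  0.108     ]
tool yaw 101.57391781922522
```

View pics/w9.png

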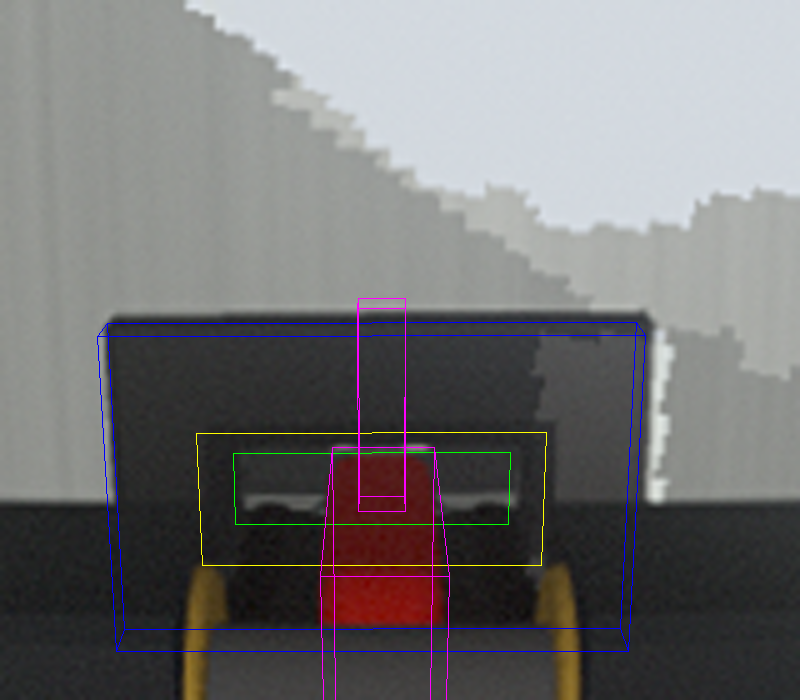

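The turn is exactly 90° and the wing stayed in line with the jaws. I'll let it up into the groove.

Call:
jog_arm(delta_pos=[[0,0,-0.1],[0,0,-0.1],[0,0,-0.1],[0,0,-0.1],[0,0,0],[0,0,0]], dr=[[0,0,0],[0,0,0],[0,0,0],[0,0,0],[0,0,0],[0,0,0]], gripper=[-1,-1,-1,-1,-1,-1])

```text
clock: 17.65
ee_pos: [0.482, -0.1029, 0.1466]
orientation: [0.002, 0.632, 0.775, 0.001]
wrist_force: [0.3, -1.3, 5.5]
width: 0.135
```

Call:
jog_arm(delta_pos=[[0,0,-0.06],[0,0,0],[0,0,0]], dr=[[0,0,0],[0,0,0],[0,0,0]], gripper=[-1,-1,-1])

```text
clock: 17.95
ee_pos: [0.4818, -0.1029, 0.147]
orientation: [0.002, 0.632, 0.775, 0.0]
wrist_force: [1.8, -0.6, 3.4]
width: 0.135
```

Call:
jog_arm(delta_pos=[[0,0,-0.06],[0,0,0],[0,0,0]], dr=[[0,0,0],[0,0,0],[0,0,0]], gripper=[-1,-1,-1])

```text
clock: 18.25
ee_pos: [0.4809, -0.1024, 0.1473]
orientation: [0.0, 0.632, 0.775, 0.0]
wrist_force: [2.0, -1.1, 4.9]
width: 0.133
```

Call:
jog_arm(delta_pos=[[0,0,0],[0,0,0],[0,0,0]], dr=[[0,0,0],[0,0,0],[0,0,0]], gripper=[-1,-1,-1])

```text
clock: 18.55
ee_pos: [0.4806, -0.1023, 0.1472]
orientation: [0.0, 0.632, 0.775, -0.0]
wrist_force: [2.1, -0.8, 4.3]
width: 0.137
```

Call:
jog_arm(delta_pos=[[0,0,-0.05],[0,0,0],[0,0,0]], dr=[[0,0,0],[0,0,0],[0,0,0]], gripper=[-1,-1,-1])

```text
clock: 18.85
ee_pos: [0.4804, -0.1022, 0.1476]
orientation: [-0.0, 0.632, 0.775, -0.0]
wrist_force: [1.1, -1.3, 4.6]
width: 0.135
```

```bash
python3 -c "
from workcell import robot
s=robot.observe();print(s['clock'],s['ee_pos'],s['wrist_force'],s['moment'],s['orientation'])"
```

```text
18.85 [ 0.48038006 -0.10216895  0.14756925] [ 1.10563903 -1.33570339  4.60187974] [-0.30802367 -0.48338389  0.00969831] [-1.98393049e-04  6.32048038e-01  7.74929179e-01 -7.22647768e-05]
```

Call:
jog_arm(delta_pos=[[0,0,-0.05],[0,0,0],[0,0,0]], dr=[[0,0,0],[0,0,0],[0,0,0]], gripper=[-1,-1,-1])

```text
clock: 19.15
ee_pos: [0.4803, -0.1022, 0.148]
orientation: [-0.0, 0.632, 0.775, -0.0]
wrist_force: [1.5, -0.4, 3.1]
width: 0.133
```

Call:
jog_arm(delta_pos=[[0,0,-0.05],[0,0,0],[0,0,0]], dr=[[0,0,0],[0,0,0],[0,0,0]], gripper=[-1,-1,-1])

```text
clock: 19.45
ee_pos: [0.4803, -0.1022, 0.1481]
orientation: [-0.0, 0.632, 0.775, -0.0]
wrist_force: [2.8, -1.6, -3.9]
width: 0.132
```

```bash
python3 -c "
from workcell import robot
s=robot.observe();print(s['clock'],s['ee_pos'],s['wrist_force'],s['moment'],s['orientation'])"
```

```text
19.45 [ 0.48026328 -0.10218242  0.14809613] [ 2.80730425 -1.58306898 -3.94824867] [-0.36421094 -0.74853508 -0.01746952] [-4.40822886e-04  6.32107740e-01  7.74880374e-01 -1.29915803e-04]
```

The bar is seated in the groove: the force dropped sharply at z = 0.1481. I'll relieve the residual load, then release.

Call:
jog_arm(delta_pos=[[-0.07,0.09,0.04],[0,0,0],[0,0,0]], dr=[[0,0,0],[0,0,0],[0,0,0]], gripper=[-1,-1,-1])

```text
clock: 19.75
ee_pos: [0.4807, -0.1023, 0.1481]
orientation: [-0.001, 0.632, 0.775, -0.0]
wrist_force: [0.1, -0.8, -0.2]
width: 0.135
```

```bash
python3 -c "
from workcell import robot
s=robot.observe();print(s['clock'],s['ee_pos'],s['wrist_force'],s['moment'],s['orientation'])"
```

```text
19.75 [ 0.48071489 -0.10232997  0.14807318] [ 0.09576055 -0.77716371 -0.21932051] [-0.16089948 -0.13459771 -0.05730437] [-1.00753350e-03  6.32055741e-01  7.74922226e-01 -2.63196416e-04]
```

Loads are near zero. I'll open partway, moderately, and check.

Call:
jog_arm(delta_pos=[[0,0,0],[0,0,0],[0,0,0],[0,0,0],[0,0,0]], dr=[[0,0,0],[0,0,0],[0,0,0],[0,0,0],[0,0,0]], gripper=[-0.65,-0.5,-0.3,0,0])

```text
clock: 20.25
ee_pos: [0.4814, -0.1027, 0.1482]
orientation: [-0.0, 0.632, 0.775, -0.0]
wrist_force: [-0.7, -0.8, 0.0]
width: 0.43
```

Call:
jog_arm(delta_pos=[[0,0,-0.5],[0,0,-1],[0,0,-2],[0,0,-2],[0,0,-2],[0,0,-2],[0,0,-2],[0,0,0],[0,0,0]], dr=[[0,0,0],[0,0,0],[0,0,0],[0,0,0],[0,0,0],[0,0,0],[0,0,0],[0,0,0],[0,0,0]], gripper=[0,0,0,0,0,0,0,0,0])

```text
clock: 21.15
ee_pos: [0.4816, -0.1028, 0.2638]
orientation: [0.001, 0.632, 0.775, 0.0]
wrist_force: [0.4, 0.2, -0.4]
width: 0.5
```

Run:
```python
from workcell import robot,capture
import cv2,numpy as np,pickle
s=robot.observe();print(s['clock'],s['ee_pos'],s['wrist_force'])
w=capture("wrist");c=capture("scene");pickle.dump((w,c),open("fin.pkl","wb"))
cv2.imwrite("pics/f1.png",np.vstack([cv2.resize(w["image"][100:280,130:390],(780,540))]))
cv2.imwrite("pics/f2.png",cv2.resize(c["image"][120:260,170:400],None,fx=3.4,fy=3.4,interpolation=cv2.INTER_CUBIC))
```

```text
21.15 [ 0.48155104 -0.10276384  0.26378811] [ 0.38846318  0.24151121 -0.3539012 ]
```

View pics/f1.png

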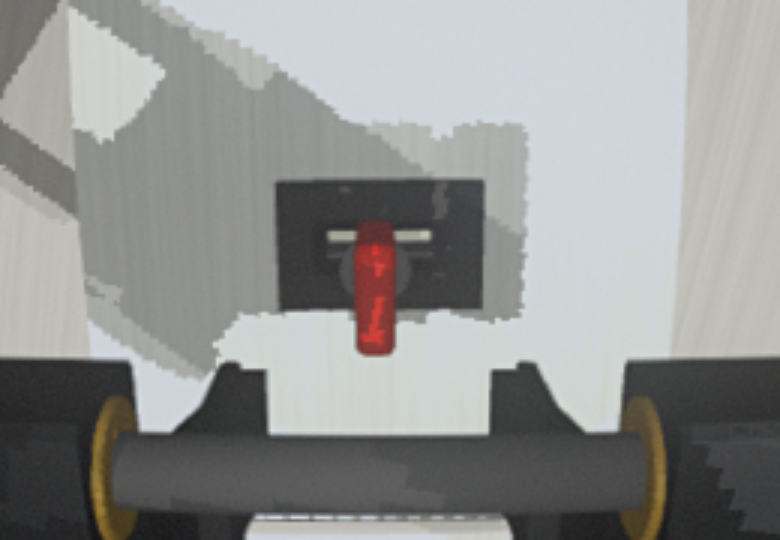

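View pics/f2.png

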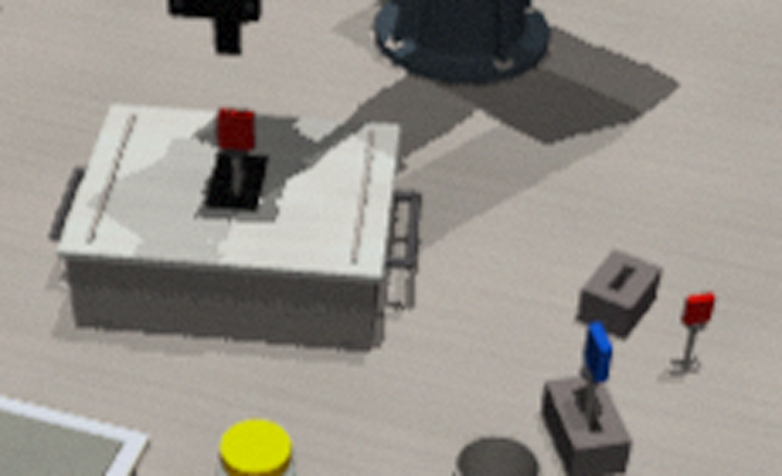

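Run:
```python
import pickle
from h import *
w,c=pickle.load(open("fin.pkl","rb"))
print(proj(c,[[.481,-.1025,.163]])," seen 239.4,158.2")
p=proj(w,boxpts(.481,-.1025,np.radians(101.6),.034,.012,.143,.183),True);print("model cols/rows",p.min(0),p.max(0))
m=redmask(w["image"]);k,l,st,ce=cv2.connectedComponentsWithStats(m);i=1+np.argmax(st[1:,4]);print("seen",st[i])
from workcell import sign_off
sign_off()
```

```text
[[239.26826047 158.01630931]]  seen 239.4,158.2
model cols/rows [248.35888301 172.92557775] [262.64408092 219.82729545]
seen [248 181  14  37 439]
the job is handed in; nothing more can be done
```

The red T-key is locked upright across the slot in the warmer's lid. I handed the job in at about 21 s, with the gripper open and clear of the key.

- **Insertion and spring:** I lifted the key from its block and passed it through the slot with no noticeable contact force. The bar met the spring with the keeper's lower face about 42 mm below the mouth. I pressed to about 8 mm of compression; the highest press force I read was about 11 N, well under the 25 N limit.
- **Turn and seating:** I turned the key 90° with almost no resisting moment and let it up. The bar seated in the groove about 3 mm of compression below where the spring was first met, shown by a sharp drop in force. I then released it at near-zero load.
- **Last checks:** In the final scene picture the wing is within half a pixel of where a seated, upright key should appear. The wrist picture shows the wing across the slot. The blue key and the small red look-alike appeared to be where they had been. I did not check the other things against their starting positions.
- **Disagreements:**
  - The calibrated overlays were 1–2 mm off, so I corrected the alignment over the slot directly from the wrist pictures.
  - In the last wrist check the wing's far end showed about 8 pixels short of the box model, which I put down to its tapered corners and colour threshold.

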